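Pack the weld-practice offcuts into the kit box

ROBOT

A 6-joint arm with a two-finger parallel gripper is mounted at the origin on the work surface. World frame = base frame: x ahead of the robot, y to its left, z up, the work surface at z = 0. Lengths are in m, angles in degrees, forces in N, time in s.
With the tool pointing down it reaches from about 0.25 to 0.725 m from the base axis. Payload 9.7 kg.
Tool frame: the origin (TCP) lies at the centre of the arm's flange, where the gripper is bolted on; the fingertips stand 173 mm ahead of it and the grasp point (between the pads) lies bot.grip_depth ahead of it (bot.grip_depth is the distance from the TCP to the grasp point, in m); z points along the fingers, y is the direction in which the jaws open and shut (so a half turn about z gives the same grasp; the last joint's range is limited). The gripper opens to 85 mm and grips with 20 to 120 N. Pads are 22 mm wide; open, the fingers measure 114 mm over their backs; the gripper's body (76 mm by 85 mm) begins 54 mm behind the grasp point. The pads swing forward as they close: fully open they stand 13 mm farther back than shut.
Start: joints at [-63.598, 4.979, 10.078, 95.1, 0, 90], TCP at [0.245, -0.493, 0.405] pointing down, gripper open.
Joint ranges: [-179.16, 179.16], [-48.56, 103.87], [-65.8, 70.77], [-126.05, 130.52], [-82.76, 87.17], [-180, 180]. Speed limits (degrees/s): [127.2, 127.2, 147.25, 180, 180, 180].

INTERFACE

Orientations are given as [roll, pitch, yaw] about the fixed x, y, z axes, in that order (R = Rz(yaw) Ry(pitch) Rx(roll)).
In Python, from workcell import status, viewer, bot gives the robot as it stands. The module is installed in compiled form; this text tells all that it offers.
- The arm moves only by the tool move_arm, never from a script. Its argument "commands" is a list of rows, each an object with "claw": the gripper's target within -1 to 1 (fully open at 1, half-way at 0, shut at -1); "travel": the shift along the tool's x, y, z in cm, a list of three; "turn": the turn about the tool's z in degrees. A call has 1 to 5 rows; each row shifts and turns the commanded pose from where the row before left it, along the tool's axes as they then stand; what a row does not reach is not made up. A row lasts 1/12 s, in which the tool goes at most 41.7 mm and 7.16 degrees, less where a joint would pass 70% of its speed; a pose out of reach is approached as far as the arm can. A call is refused whole if a number of a shift passes 4.17 or a number of a turn 7.16, either way. A call with a gripper value outside its range is refused whole. The fingers move at their own pace and stop on an object; "squeeze" is the grip in N (left out, the last holds). Time passes only in rows, so rows that do not move let the fingers close. It gives the time, the measured TCP pose, the force and the opening at its end, in the units of the state.
- status.get_obs(): the state, without advancing time (a new reading comes with each control period).
- viewer.camera(name): name is "side" or "top"; returns the picture (420x560x3 uint8, blue, green, red); there is no depth.
- viewer.camera_params(name): a dict with "camera_matrix" (3x3 intrinsics, pixels), "D" ([k1, k2, p1, p2, k3] as OpenCV has them; the pictures are not rectified), "xyz" and "rotation" of the camera in the world. Camera axes: x right, y up, looking along -z (the intrinsics and any distortion apply to the point x, -y, -z); pixel columns grow to the right and rows downward; lengths in m; the calibration is good to about 2 mm. A picture is of the moment at which its call begins. camera_params takes no time and is no camera call.
- bot.job_done(): hands the job in, once; it reports no verdict.
The state is a dict: "time": time; "q": joint angles; "qd": joint speeds; "joint_efforts": joint torques, N m; "ee_pos": TCP position; "tcp_rot": TCP orientation; "wrist_force": force on the tool from outside, world axes, zero at the start; "torque": the same for the moment, N m; "opening": finger opening in m.
Only numpy, scipy, OpenCV 4.12 (cv2) and the standard library are available. Lean on these libraries where they do the work, as an engineer would, in place of code of your own. Each camera call takes 0.05 s, during which the arm holds its last target.

TASK

Pack a trainee's weld-practice kit: stand the rectangular steel tube offcut and the wide round pipe offcut upright, side by side, in the large empty bay of the dark steel kit box, both resting on its floor. The bay is only just long enough for the two, so put each towards its own end (either way round); the thinner pipe and the square tube are not part of the kit.

Things in the scene. Friction and masses are not known exactly. Their poses are not given: they have to be found in the camera images.
- rect_tube: Offcut of plain steel rectangular tube standing on end on the bench, open at both ends: 50 mm (its x) by 84 mm (its y) by 80 mm tall, walls 4 mm, about 0.6 kg. Origin at the centre of its underside, z up. The square tube nearby (40 by 40 mm, 95 mm tall) is a bystander.
- wide_pipe: Offcut of plain steel round pipe standing on end on the bench: 57 mm outer diameter, wall 4.5 mm, 80 mm tall, about 0.4 kg. Origin at the centre of its underside, z up along the pipe. The thinner pipe nearby (34 mm diameter, 85 mm tall) is a bystander.
- kit_box: Dark sheet-steel open box fixed to the bench, turned at most 17 degrees. Large empty bay: inside 80 mm (box x) by 176 mm (box y), floor 4 mm and wall tops 35 mm above the bench, walls 4 mm thick. Origin at bench height under the centre of this bay. Beyond its +y end is a small bay full of low flat bars. The tube fits only with its 84 mm side along box y; tube and pipe together leave 35 mm of play in y.
Mind the look-alikes: they are no part of the job. What is shaped like the wide_pipe but pink is not meant. Of the things like the kit_box, leave any that is orange; of the rest the smaller one is meant.

How it is judged (in metres and radians):
At the end, for the whole second after the job is handed in: The rectangular tube and the wide pipe both stand upright (within 10 degrees) inside the large bay, undersides on its floor (less than 10 mm above bench height), released and at rest (x of rect_tube in the frame of kit_box between -0.018 and 0.018 m and y of rect_tube in the frame of kit_box between -0.05 and 0.05 m and z of each of rect_tube, wide_pipe in the frame of kit_box below 0.01 m and angle between each of rect_tube, wide_pipe's own z axis and vertical below 0.17 rad and linear speed of each of rect_tube, wide_pipe below 0.03 m/s and angular speed of each of rect_tube, wide_pipe below 0.2 rad/s and x of wide_pipe in the frame of kit_box between -0.015 and 0.015 m and y of wide_pipe in the frame of kit_box between -0.063 and 0.063 m); the robot touches nothing.
It also fails if it takes over 48 s, if anything falls off the work surface, if the arm or the gripper's body presses on something with over 40 N, if the wrist force passes 120 N, or if a joint passes its speed limit or range.

## Working session

There is one attempt and no reset: what is moved stays moved. The work goes in short steps, Python scripts to look and compute and a tool call to move; the robot and the scene stay as the last step left them, time stands still between calls to the robot, and variables do not carry over. Pictures are saved under pics/ and viewed, and the job is handed in when it is done.

Besides the shell and the picture viewer there is one more tool, called after "Call:" by a JSON object that holds its "name" and its "arguments". move_arm: Moves the arm, as the interface text tells. Its arguments: {"type":"object","properties":{"commands":{"type":"array"},"squeeze":{"type":"number"}},"required":["commands"]}

```bash
mkdir -p pics; python3 - <<'E'
from workcell import status, viewer, bot
import cv2
print(status.get_obs()); print(bot.grip_depth)
for n in("side","top"):
    im=viewer.camera(n); cv2.imwrite(f"pics/{n}0.png",im); print(viewer.camera_params(n))
E
```

```text
{'time': 0.0, 'q': array([-6.36003166e+01,  5.01023940e+00,  1.00318055e+01,  9.50991678e+01,
       -1.22322840e-03,  9.00011898e+01]), 'qd': array([ 0.00389524, -0.05694786,  0.01023845,  0.02431687,  0.02159845,
        0.15310635]), 'joint_efforts': array([-4.18761711e-04, -5.20389032e+01,  4.64800715e+01,  1.64864247e-02,
       -8.06374555e-05, -7.13425948e-06]), 'ee_pos': array([ 0.24454059, -0.49263602,  0.40396745]), 'tcp_rot': array([-1.79922398e+02,  1.22483880e-03,  2.63984952e+01]), 'wrist_force': array([ 0.61576356,  0.41624754, -0.07810829]), 'torque': array([ 0.04679601,  0.00952168, -0.04683497]), 'opening': 0.08570442967688599}
0.1547
{'camera_matrix': array([[409.36531103,   0.        , 275.90244229],
       [  0.        , 409.36531103, 211.21569623],
       [  0.        ,   0.        ,   1.        ]]), 'D': array([0.00432914, 0.        , 0.        , 0.        , 0.        ]), 'xyz': array([0.07731572, 0.63174429, 0.76496465]), 'rotation': array([  47.94331104,    0.43660441, -154.59513741])}
{'camera_matrix': array([[464.52918991,   0.        , 279.4495465 ],
       [  0.        , 464.52918991, 205.55845069],
       [  0.        ,   0.        ,   1.        ]]), 'D': array([-0.08156146,  0.        ,  0.        ,  0.        ,  0.        ]), 'xyz': array([ 0.33274716, -0.09667134,  1.23042561]), 'rotation': array([  3.70196908,  -0.7048109 , -91.28033451])}
```

View pics/side0.png

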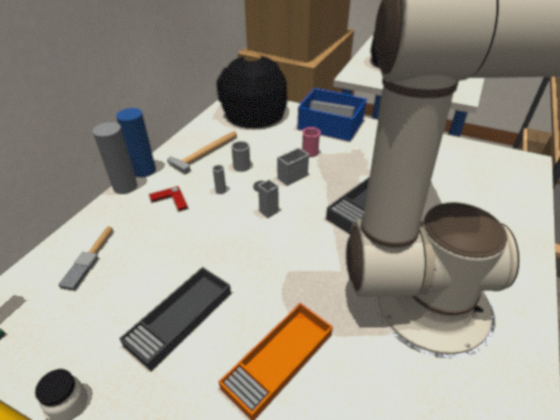

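View pics/top0.png

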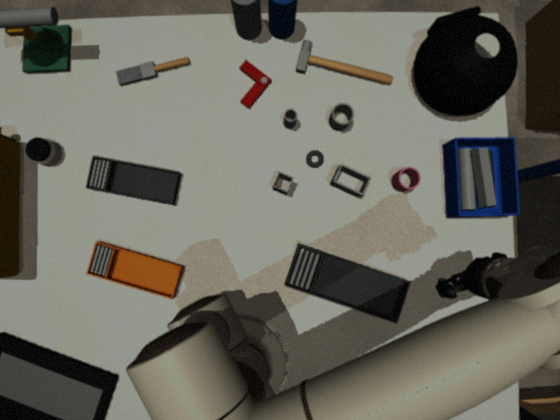

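The top view shows the dark small box at about (135,180), the larger dark one at (348,283) and the orange one at (135,270). The rect tube is at (350,180), the wide pipe at (341,117), and the pink pipe at (405,180). I'll enlarge these.

```bash
cat > h.py <<'E'
import numpy as np,cv2
from scipy.spatial.transform import Rotation as R
from workcell import status, viewer, bot
def cam(n):
    p=viewer.camera_params(n)
    return np.array(p['camera_matrix']),np.array(p['D']),np.array(p['xyz']),R.from_euler('xyz',p['rotation'],degrees=True).as_matrix()
F=np.diag([1,-1,-1.])
def px(n,uv,z):
    K,D,c,Rm=cam(n)
    uv=np.array(uv,float).reshape(-1,1,2)
    xy=cv2.undistortPoints(uv,K,D).reshape(-1,2)
    d=(Rm@F@np.c_[xy,np.ones(len(xy))].T).T
    return c+d*((z-c[2])/d[:,2])[:,None]
def proj(n,P):
    K,D,c,Rm=cam(n)
    M=(Rm@F).T
    return cv2.projectPoints(np.array(P,float).reshape(-1,1,3),cv2.Rodrigues(M)[0],-M@c,K,D)[0].reshape(-1,2)
def crop(im,x,y,w,h,s,f):
    cv2.imwrite(f,cv2.resize(im[y:y+h,x:x+w],None,fx=s,fy=s,interpolation=cv2.INTER_CUBIC))
E
python3 - <<'E'
from h import *
t=cv2.imread('pics/top0.png');s=cv2.imread('pics/side0.png')
crop(t,80,145,112,70,7,'pics/c1.png')
crop(t,270,95,100,110,5,'pics/c2.png')
crop(s,110,260,130,110,5,'pics/c3.png')
crop(s,200,120,130,100,6,'pics/c4.png')
E
```

```text
(no output)
```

View pics/c1.png

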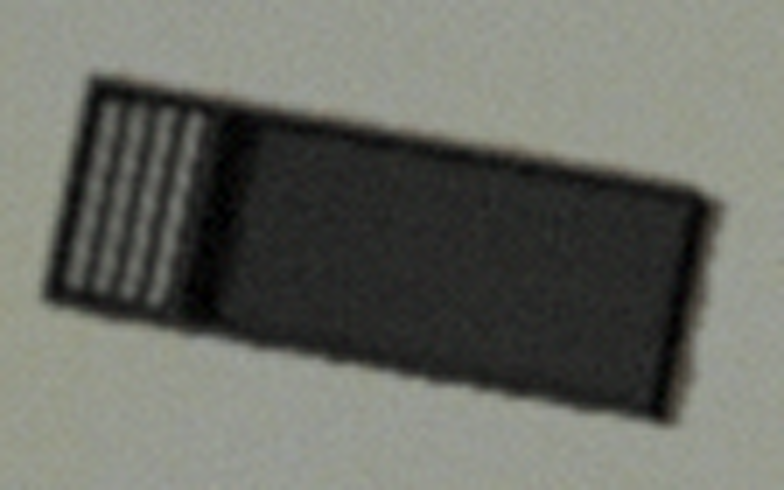

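View pics/c2.png

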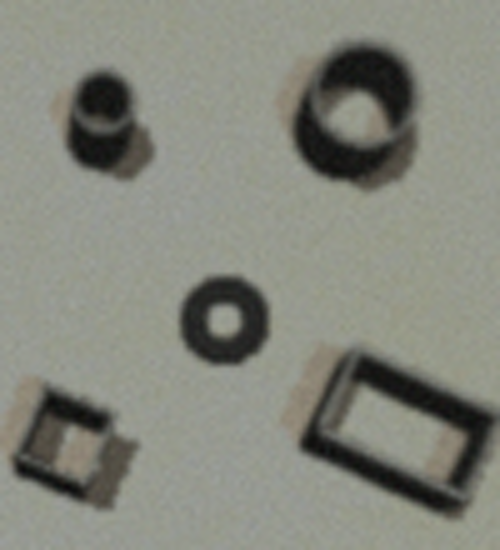

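View pics/c3.png

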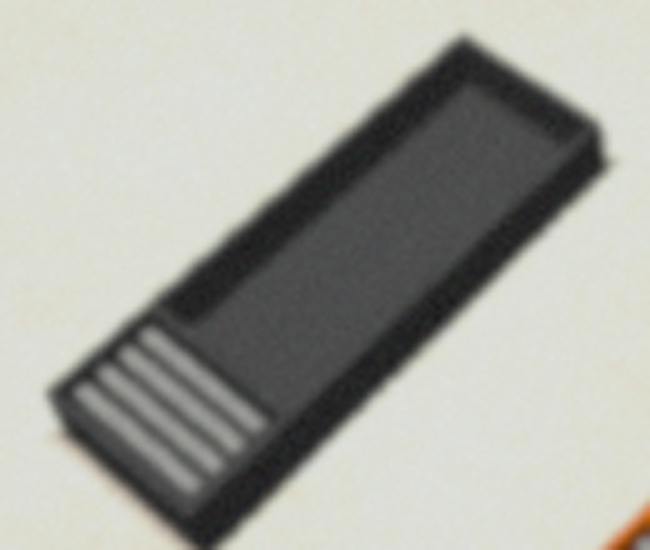

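View pics/c4.png

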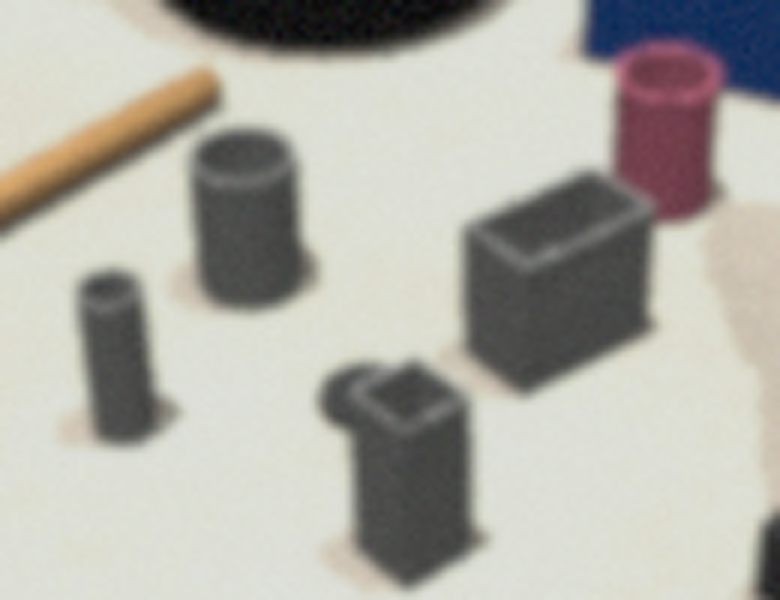

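```bash
cat > m.py <<'E'
from h import *
def cp(pts,x,y,s): return (np.array(pts,float)+.5)/s-.5+np.array([x,y])
if __name__=="__main__":
    f=lambda a:np.round(a[:,:2],4).tolist()
    print('box side rim',f(px('side',cp([(463,38),(600,128),(55,395),(165,312),(275,412)],110,260,5),.035)))
    print('box side base',f(px('side',cp([(605,168)],110,260,5),.0)))
    print('box top rim',f(px('top',cp([(95,78),(705,192),(665,415),(45,298)],80,145,7),.035)))
    print('tube side rim',f(px('side',cp([(467,228),(595,172),(655,210),(525,268)],200,120,6),.08)))
    print('tube side base',f(px('side',cp([(525,392),(468,348),(655,325)],200,120,6),0)))
    print('tube top rim',f(px('top',cp([(358,350),(498,410),(462,508),(318,440)],270,95,5),.08)))
    print('pipe side rim',f(px('side',cp([(244,159)],200,120,6),.08)), f(px('side',cp([(192,159),(296,159)],200,120,6),.08)))
    print('pipe top rim',f(px('top',cp([(363,93)],270,95,5),.08)))
    print('bystander', f(px('top',cp([(104,100)],270,95,5),.085)),f(px('top',cp([(75,430)],270,95,5),.095)))
E
python3 m.py
```

```text
box side rim [[0.5012, 0.15], [0.4175, 0.168], [0.5471, 0.3739], [0.532, 0.3252], [0.4633, 0.3429]]
box side base [[0.4203, 0.1645]]
box top rim [[0.5512, 0.3724], [0.5025, 0.1423], [0.42, 0.1577], [0.4688, 0.3908]]
tube side rim [[0.5041, -0.265], [0.4667, -0.3363], [0.4268, -0.3177], [0.4648, -0.2465]]
tube side base [[0.4665, -0.2523], [0.5078, -0.273], [0.4284, -0.3313]]
tube top rim [[0.5063, -0.2695], [0.4747, -0.339], [0.4258, -0.3191], [0.4614, -0.2479]]
pipe side rim [[0.6326, -0.2729]] [[0.6565, -0.2618], [0.6086, -0.2839]]
pipe top rim [[0.6376, -0.2765]]
bystander [[0.6348, -0.145]] [[0.4671, -0.1263]]
```

```bash
cat > fit.py <<'E'
from m import *
from scipy.optimize import least_squares
def T(p,L):
    c,s=np.cos(p[2]),np.sin(p[2]);L=np.array(L,float)
    return np.c_[p[0]+c*L[:,0]-s*L[:,1],p[1]+s*L[:,0]+c*L[:,1],L[:,2]]
def fit(obs,p0):
    def r(p): return np.concatenate([(proj(n,T(p,L))-uv).ravel() for n,L,uv in obs])
    s=least_squares(r,p0); print(np.round(s.x,4),np.degrees(s.x[2]),'res px',np.round(s.fun,1)); return s.x
if __name__=="__main__":
    h=.044;z=.035
    S=('side',[(h,-.092,z),(-h,-.092,z),(h,.088,z),(-h,.088,z)],cp([(463,38),(600,128),(165,312),(275,412)],110,260,5))
    Tt=('top',[(h,-.092,z),(-h,-.092,z)],cp([(705,192),(665,415)],80,145,7))
    b=fit([S,Tt],[.48,.24,-.2]); fit([S],b)
    a,q=.025,.042
    S2=('side',[(a,q,.08),(a,-q,.08),(-a,-q,.08),(-a,q,.08),(-a,q,0),(a,q,0),(-a,-q,0)],cp([(467,228),(595,172),(655,210),(525,268),(525,392),(468,348),(655,325)],200,120,6))
    T2=('top',[(a,q,.08),(a,-q,.08),(-a,-q,.08),(-a,q,.08)],cp([(358,350),(498,410),(462,508),(318,440)],270,95,5))
    t=fit([S2,T2],[.466,-.29,-.43]); fit([S2],t); fit([T2],t)
    top=cv2.imread('pics/top0.png');side=cv2.imread('pics/side0.png')
    th=np.linspace(0,2*np.pi,60)
    pp=[.635,-.275,0]
    for n,im in(('top',top),('side',side)):
        im=cv2.resize(im,None,fx=4,fy=4,interpolation=cv2.INTER_CUBIC)
        def pl(P,c): cv2.polylines(im,[np.round((proj(n,P)+.5)*4-.5).astype(int)],True,c,1)
        for zz in(0,.035): pl(T(b,[(h,-.092,zz),(-h,-.092,zz),(-h,.092,zz),(h,.092,zz)]),(0,255,0))
        for zz in(0,.08):
            pl(T(t,[(a,q,zz),(a,-q,zz),(-a,-q,zz),(-a,q,zz)]),(0,255,0))
            pl(np.c_[pp[0]+.0285*np.cos(th),pp[1]+.0285*np.sin(th),zz+0*th],(0,255,0))
        if n=='top': A,B=im[340:860,300:780],im[340:860,1060:1540]
        else: A,B=im[1040:1480,420:1000],im[480:920,800:1320]
        cv2.imwrite(f'pics/fa_{n}.png',A);cv2.imwrite(f'pics/fb_{n}.png',B)
        hh=min(len(A),len(B))
        C=np.hstack([A[:hh],B[:hh]]);C=cv2.resize(C,(800,int(800*C.shape[0]/C.shape[1])));cv2.imwrite(f'pics/f_{n}.png',C)
E
python3 fit.py
```

```text
[ 0.4803  0.2458 -0.2149] -12.314453631866806 res px [-0.1 -1.4  0.5 -0.9 -3.  -2.9  3.6  0.7 -1.6 -0.4 -2.9  1. ]
[ 0.4793  0.2482 -0.2263] -12.964242616717987 res px [ 0.2 -0.4  0.6  0.4 -3.5 -2.2  2.7  1.8]
[ 0.467  -0.2946 -0.4491] -25.729240918467532 res px [-0.7 -0.8 -0.5 -1.5  0.7 -0.6  0.6  0.3  0.3  1.5 -0.7  1.  -0.5  1.9
 -0.7 -0.5  1.8  1.3  1.  -0.2 -0.8 -0.5]
[ 0.4671 -0.2961 -0.4666] -26.733131329548712 res px [-0.6 -1.2 -0.  -1.7  0.9 -0.8  0.5 -0.1  0.2  1.2 -0.6  0.5 -0.3  1.8]
[ 0.4671 -0.2939 -0.4364] -25.003706964417503 res px [-1.2 -0.4  1.4  1.1  0.9 -0.4 -1.1 -0.3]
```

View pics/f_top.png

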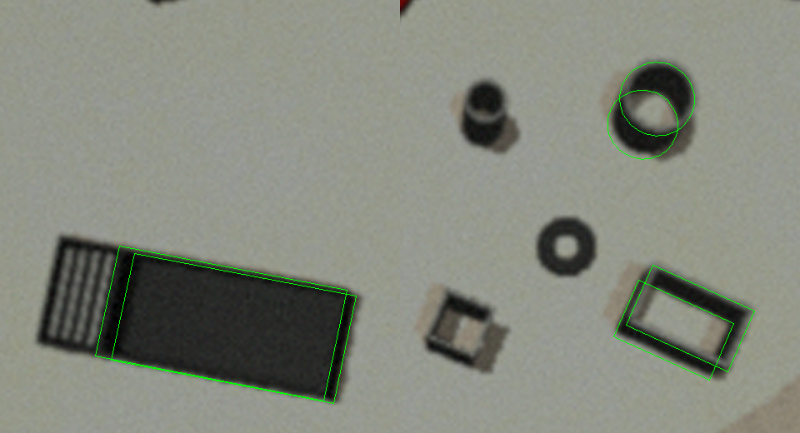

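View pics/f_side.png

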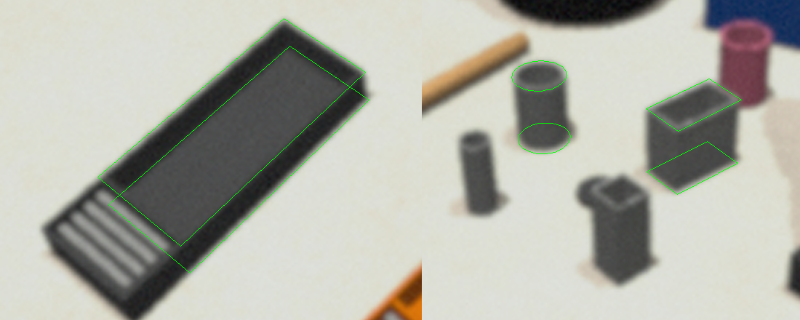

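```bash
cat > fit2.py <<'E'
from fit import *
h=.044;z=.035
def mk(p):
    L=p[3]
    return [('side',[(h,-.092,z),(-h,-.092,z),(h,L,z),(-h,-.092,0)],cp([(463,36),(602,128),(50,395),(605,168)],110,260,5)),
     ('top',[(h,-.092,z),(-h,-.092,0),(h,-.092,0),(-h,L,z),(h,L,z)],cp([(700,190),(672,420),(715,202),(43,300),(93,75)],80,145,7))]
def r(p): return np.concatenate([(proj(n,T(p,L))-uv).ravel() for n,L,uv in mk(p)])
s=least_squares(r,[.48,.245,-.21,.14],loss='soft_l1');p=s.x
print(np.round(p,4),np.degrees(p[2]),np.round(r(p),1))
for n,x,y,w,hh,k in(('top',80,145,112,70,7),('side',110,260,130,110,5)):
    im=cv2.imread(f'pics/{n}0.png')[y:y+hh,x:x+w]
    im=cv2.resize(im,None,fx=k,fy=k,interpolation=cv2.INTER_CUBIC)
    def pl(P,c): cv2.polylines(im,[np.round((proj(n,P)-[x,y]+.5)*k-.5).astype(int)],True,c,1)
    for zz in(0,.035): pl(T(p,[(h,-.092,zz),(-h,-.092,zz),(-h,p[3],zz),(h,p[3],zz)]),(0,255,0))
    for zz in(0.004,.035): pl(T(p,[(.04,-.088,zz),(-.04,-.088,zz),(-.04,.088,zz),(.04,.088,zz)]),(0,0,255))
    cv2.imwrite(f'pics/g_{n}.png',im)
E
python3 fit2.py
```

```text
[ 0.4801  0.2453 -0.2073  0.1403] -11.876163238902794 [-0.2 -1.1  0.2 -1.3 -0.8 -1.1  0.9  0.3 -0.8 -0.3 -0.7  0.9 -0.3 -0.2
 -0.   0.8 -0.1  0.1]
```

View pics/g_top.png

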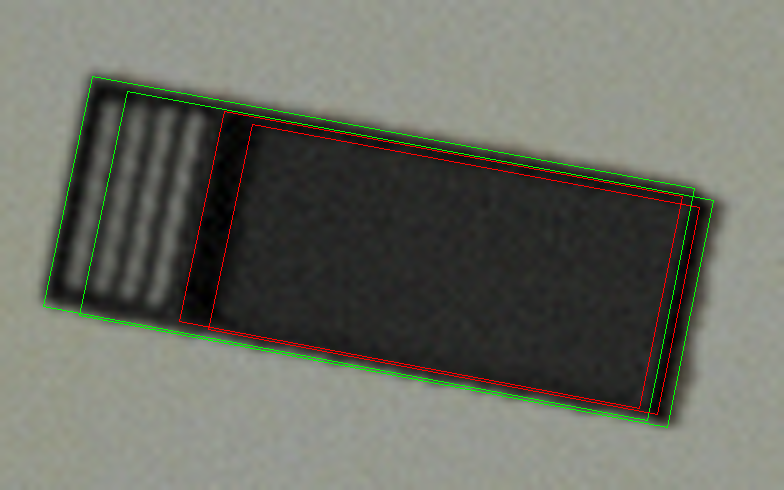

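View pics/g_side.png

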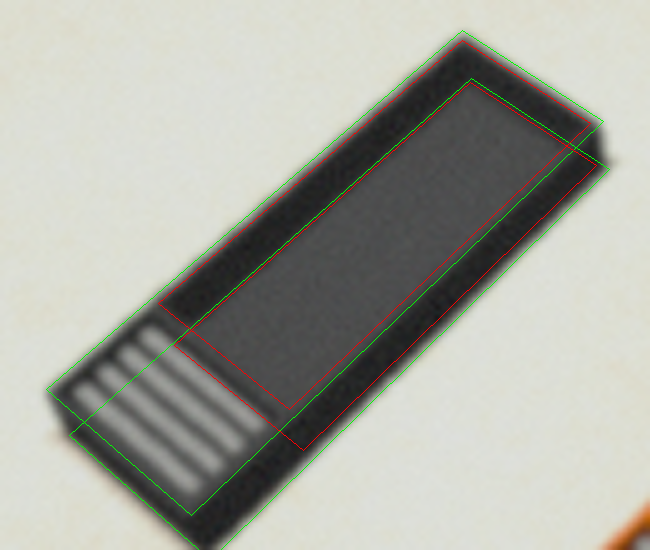

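The overlays fit well in both views, giving these poses:
- **Box:** (0.480, 0.245), yaw −11.9°.
- **Tube:** (0.467, −0.295), yaw −25.7°.
- **Pipe:** (0.635, −0.275).

I'll grip each piece high, so the fingertips stay above the bay walls.

```bash
cat > go.py <<'E'
import sys
from h import *
# args: target TCP x y z yaw
def go(x,y,z,yaw):
    o=status.get_obs(); Rm=R.from_euler('xyz',o['tcp_rot'],degrees=True).as_matrix()
    d=Rm.T@(np.array([x,y,z])-o['ee_pos'])*100
    # also expressed after the turn
    th=np.radians(yaw);R2=np.array([[np.cos(th),np.sin(th),0],[np.sin(th),-np.cos(th),0],[0,0,-1]])
    d2=R2.T@(np.array([x,y,z])-o['ee_pos'])*100
    t=-((yaw-o['tcp_rot'][2]+180)%360-180)
    print('t',round(o['time'],2),'pos',np.round(o['ee_pos'],4),'rot',np.round(o['tcp_rot'],2),'shift now cm',np.round(d,2),'shift after turn',np.round(d2,2),'turn',round(t,2),'F',np.round(o['wrist_force'],1),'open',round(o['opening'],4))
go(*map(float,sys.argv[1:]))
E
python3 go.py .467 -.295 .30 64.3
```

```text
t 0.1 pos [ 0.2446 -0.4926  0.4041] rot [-179.93   -0.     26.4 ] shift now cm [28.71 -7.8  10.42] shift after turn [27.45 11.47 10.41] turn -37.9 F [-0.3  0.1 -0.3] open 0.0856
```

Call:
{"name": "move_arm", "arguments": {"commands": [{"claw":1,"travel":[0,0,2],"turn":-7},{"claw":1,"travel":[0,0,2],"turn":-7},{"claw":1,"travel":[0,0,2],"turn":-7},{"claw":1,"travel":[0,0,2],"turn":-7},{"claw":1,"travel":[0,0,2],"turn":-7}], "squeeze": 60}}

```text
time: 0.52
ee_pos: [0.2445, -0.4925, 0.3034]
tcp_rot: [-180.0, -0.0, 61.8]
wrist_force: [-0.3, -0.3, 0.3]
opening: 0.0854
```

Call:
{"name": "move_arm", "arguments": {"commands": [{"claw":1,"travel":[0,0,0],"turn":-2.9},{"claw":1,"travel":[3,1.25,0],"turn":0},{"claw":1,"travel":[3,1.25,0],"turn":0},{"claw":1,"travel":[3,1.25,0],"turn":0},{"claw":1,"travel":[3,1.25,0],"turn":0}]}}

```text
time: 0.93
ee_pos: [0.3423, -0.4052, 0.3043]
tcp_rot: [-180.0, -0.0, 64.3]
wrist_force: [0.0, -1.0, 0.1]
opening: 0.0855
```

```bash
python3 go.py .467 -.295 .30 64.3
```

```text
t 0.93 pos [ 0.3423 -0.4052  0.3043] rot [-1.7996e+02 -2.0000e-02  6.4260e+01] shift now cm [15.34  6.45  0.43] shift after turn [15.33  6.46  0.43] turn -0.04 F [ 0.  -1.   0.1] open 0.0855
```

Call:
{"name": "move_arm", "arguments": {"commands": [{"claw":1,"travel":[3.1,1.3,0],"turn":0},{"claw":1,"travel":[3.1,1.3,0],"turn":0},{"claw":1,"travel":[3.1,1.3,0],"turn":0},{"claw":1,"travel":[3.1,1.3,0.4],"turn":0},{"claw":1,"travel":[3,1.3,0],"turn":0}]}}

```text
time: 1.35
ee_pos: [0.468, -0.2941, 0.2999]
tcp_rot: [-179.9, -0.0, 64.3]
wrist_force: [0.3, -1.2, 0.3]
opening: 0.0856
```

Call:
{"name": "move_arm", "arguments": {"commands": [{"claw":1,"travel":[0,0,0],"turn":0},{"claw":1,"travel":[0,0,0],"turn":0}]}}

```text
time: 1.52
ee_pos: [0.468, -0.2944, 0.3]
tcp_rot: [-179.9, -0.0, 64.5]
wrist_force: [-0.2, -1.0, 0.5]
opening: 0.0853
```

```bash
python3 go.py .467 -.295 .2167 64.3; python3 - <<'E'
from h import *
s=viewer.camera('side');t=viewer.camera('top')
crop(t,250,90,170,130,4,'pics/t1.png');crop(s,190,60,170,150,4,'pics/s1.png')
E
```

```text
t 1.52 pos [ 0.468  -0.2944  0.3   ] rot [-179.93   -0.     64.47] shift now cm [-0.1  -0.05  8.33] shift after turn [-0.1  -0.06  8.33] turn 0.17 F [-0.2 -1.   0.5] open 0.0853
```

View pics/s1.png

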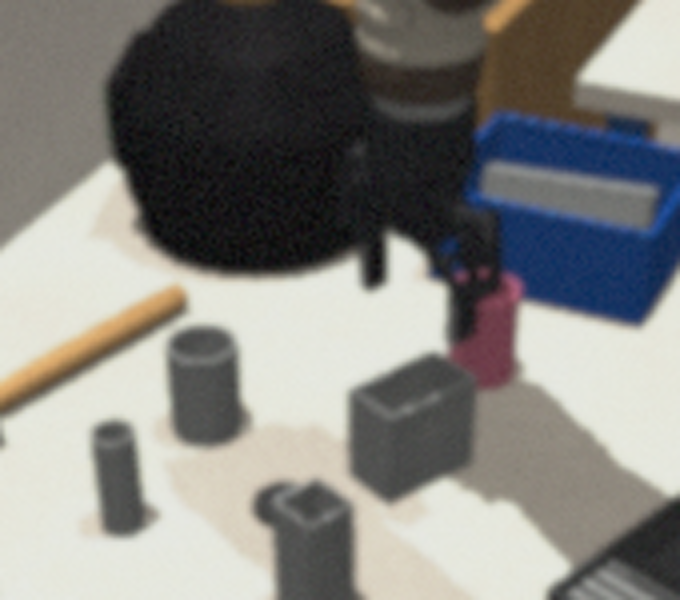

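The fingers hover at crop (372,285) and (460,340), straddling the tube directly below (top at (412,385)). I'll descend and close.

Call:
{"name": "move_arm", "arguments": {"commands": [{"claw":1,"travel":[0,0,2],"turn":0},{"claw":1,"travel":[0,0,2],"turn":0},{"claw":1,"travel":[0,0,2],"turn":0},{"claw":1,"travel":[0,0,1.5],"turn":0},{"claw":1,"travel":[0,0,0.8],"turn":0}]}}

```text
time: 2.03
ee_pos: [0.4656, -0.2963, 0.2156]
tcp_rot: [-179.9, -0.0, 64.2]
wrist_force: [-0.7, -0.3, 0.9]
opening: 0.0855
```

Call:
{"name": "move_arm", "arguments": {"commands": [{"claw":-1,"travel":[0,0,0],"turn":0},{"claw":-1,"travel":[0,0,0],"turn":0},{"claw":-1,"travel":[0,0,0],"turn":0},{"claw":-1,"travel":[0,0,0],"turn":0},{"claw":-1,"travel":[0,0,0],"turn":0}]}}

```text
time: 2.45
ee_pos: [0.4674, -0.2961, 0.2194]
tcp_rot: [179.8, 0.1, 64.3]
wrist_force: [1.0, -3.3, 6.5]
opening: 0.0492
```

Call:
{"name": "move_arm", "arguments": {"commands": [{"claw":-1,"travel":[0,0,0],"turn":0},{"claw":-1,"travel":[0,0,0],"turn":0},{"claw":-1,"travel":[0,0,0],"turn":0},{"claw":-1,"travel":[0,0,0],"turn":0},{"claw":-1,"travel":[0,0,0],"turn":0}]}}

```text
time: 2.87
ee_pos: [0.4674, -0.2961, 0.2194]
tcp_rot: [179.8, 0.1, 64.3]
wrist_force: [1.3, -2.3, 6.5]
opening: 0.0489
```

Call:
{"name": "move_arm", "arguments": {"commands": [{"claw":-1,"travel":[0,0,-1.5],"turn":0},{"claw":-1,"travel":[0,0,-2.5],"turn":0},{"claw":-1,"travel":[0,0,-3],"turn":0},{"claw":-1,"travel":[0,0,-3],"turn":0},{"claw":-1,"travel":[0,0,-2.5],"turn":0}]}}

```text
time: 3.28
ee_pos: [0.4668, -0.2953, 0.3442]
tcp_rot: [-180.0, -0.0, 64.3]
wrist_force: [0.4, -0.3, -5.5]
opening: 0.0491
```

Call:
{"name": "move_arm", "arguments": {"commands": [{"claw":-1,"travel":[0,0,-1.5],"turn":-7},{"claw":-1,"travel":[0,0,0],"turn":-6.8}]}}

```text
time: 3.45
ee_pos: [0.4672, -0.2956, 0.3613]
tcp_rot: [179.8, 0.1, 78.4]
wrist_force: [0.2, -0.1, -5.7]
opening: 0.0492
```

```bash
python3 go.py .488 .283 .355 78.1; python3 - <<'E'
from h import *
s=viewer.camera('side')
crop(s,190,60,170,150,4,'pics/s2.png')
E
```

```text
t 3.45 pos [ 0.4672 -0.2956  0.3613] rot [1.7978e+02 8.0000e-02 7.8410e+01] shift now cm [57.1  -9.59  0.52] shift after turn [57.05 -9.89  0.63] turn 0.31 F [ 0.2 -0.1 -5.7] open 0.0492
```

View pics/s2.png

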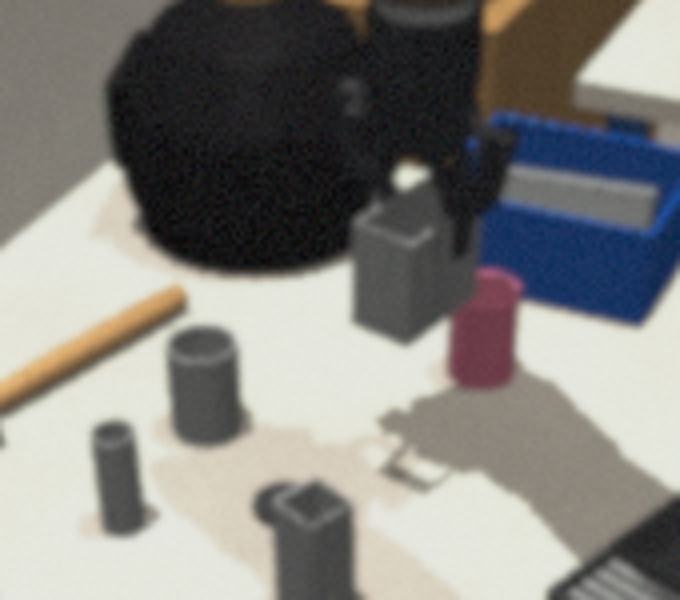

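The tube is held level (weight 5.7 N, underside about 14 cm up). I'll carry it across to the box.

Call:
{"name": "move_arm", "arguments": {"commands": [{"claw":-1,"travel":[2,-0.34,0],"turn":0},{"claw":-1,"travel":[3,-0.5,0],"turn":0},{"claw":-1,"travel":[3,-0.5,0],"turn":0},{"claw":-1,"travel":[3,-0.5,0],"turn":0},{"claw":-1,"travel":[3,-0.5,0],"turn":0}]}}

```text
time: 3.92
ee_pos: [0.4725, -0.1524, 0.3565]
tcp_rot: [-179.9, -0.0, 77.9]
wrist_force: [0.8, 0.2, -6.5]
opening: 0.0492
```

Call:
{"name": "move_arm", "arguments": {"commands": [{"claw":-1,"travel":[3,-0.5,0],"turn":0},{"claw":-1,"travel":[3,-0.5,0],"turn":0},{"claw":-1,"travel":[3,-0.5,0],"turn":0},{"claw":-1,"travel":[3,-0.5,0],"turn":0},{"claw":-1,"travel":[3,-0.5,0],"turn":0}]}}

```text
time: 4.33
ee_pos: [0.4789, -0.0003, 0.3567]
tcp_rot: [-179.9, 0.0, 77.9]
wrist_force: [0.6, 0.7, -6.2]
opening: 0.0492
```

Call:
{"name": "move_arm", "arguments": {"commands": [{"claw":-1,"travel":[3,-0.5,0],"turn":0},{"claw":-1,"travel":[3,-0.5,0],"turn":0},{"claw":-1,"travel":[3,-0.5,0],"turn":0},{"claw":-1,"travel":[3,-0.5,0],"turn":0},{"claw":-1,"travel":[3,-0.5,0],"turn":0}]}}

```text
time: 4.75
ee_pos: [0.4854, 0.1516, 0.3566]
tcp_rot: [-179.9, 0.1, 77.9]
wrist_force: [0.2, 0.8, -6.2]
opening: 0.0491
```

```bash
python3 go.py .488 .283 .30 78.1
```

```text
t 4.75 pos [0.4854 0.1516 0.3566] rot [-1.7989e+02  6.0000e-02  7.7940e+01] shift now cm [12.91 -2.48  5.65] shift after turn [12.91 -2.45  5.66] turn -0.16 F [ 0.2  0.8 -6.2] open 0.0491
```

Call:
{"name": "move_arm", "arguments": {"commands": [{"claw":-1,"travel":[3,-0.6,0],"turn":0},{"claw":-1,"travel":[3,-0.6,0],"turn":0},{"claw":-1,"travel":[3,-0.6,1],"turn":0},{"claw":-1,"travel":[2.5,-0.5,2],"turn":0},{"claw":-1,"travel":[1.4,-0.2,2],"turn":0}]}}

```text
time: 5.17
ee_pos: [0.4875, 0.2841, 0.3063]
tcp_rot: [-180.0, -0.0, 78.0]
wrist_force: [-0.1, -0.3, -6.4]
opening: 0.049
```

Call:
{"name": "move_arm", "arguments": {"commands": [{"claw":-1,"travel":[0,0,0.6],"turn":0},{"claw":-1,"travel":[0,0,0],"turn":0}]}}

```text
time: 5.33
ee_pos: [0.4871, 0.2817, 0.2983]
tcp_rot: [-179.7, 0.2, 78.1]
wrist_force: [-0.1, -1.1, -6.0]
opening: 0.0494
```

```bash
python3 go.py .488 .283 .30 78.1;  python3 - <<'E'
from h import *
s=viewer.camera('side');t=viewer.camera('top')
crop(s,100,150,170,220,3,'pics/s3.png');crop(t,70,120,170,120,4,'pics/t3.png')
E
```

```text
t 5.33 pos [0.4871 0.2817 0.2983] rot [-179.74    0.25   78.07] shift now cm [ 0.14  0.06 -0.17] shift after turn [ 0.14  0.06 -0.17] turn -0.03 F [-0.1 -1.1 -6. ] open 0.0494
```

View pics/s3.png

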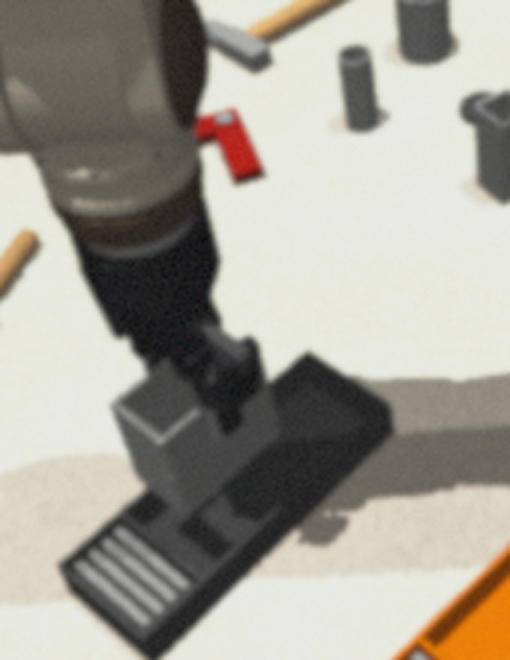

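View pics/t3.png

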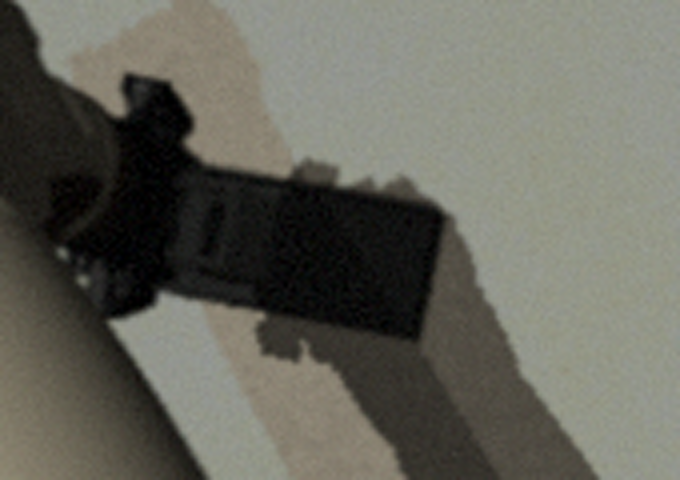

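Side crop: the tube's rim corners are at (117,407) and (160,443), and its lower near corner is at (183,510). I'll check these against the expected pose.

```bash
python3 - <<'E'
from fit import *
b=.2983-.2194
for n,uv,z in (('r+',(117,407),b+.08),('r-',(160,443),b+.08),('base-',(183,510),b)):
    p=px('side',cp([uv],100,150,3),z)[0,:2]; c,s=np.cos(-.2073),np.sin(-.2073);d=p-[.4801,.2453]
    print(n,p,'box',np.round([c*d[0]+s*d[1],-s*d[0]+c*d[1]],4))
im=cv2.imread('pics/s3.png')
E
```

```text
r+ [0.5118047 0.3181096] box [0.016  0.0778]
r- [0.47085223 0.32855486] box [-0.0262  0.0796]
base- [0.47621831 0.32456742] box [-0.0201  0.0768]
```

Consistent within 3 mm. I'll lower it.

Call:
{"name": "move_arm", "arguments": {"commands": [{"claw":-1,"travel":[0.1,0,1.5],"turn":0},{"claw":-1,"travel":[0,0,1.5],"turn":0},{"claw":-1,"travel":[0,0,1.5],"turn":0},{"claw":-1,"travel":[0,0,1.5],"turn":0},{"claw":-1,"travel":[0,0,0.7],"turn":0}]}}

```text
time: 5.85
ee_pos: [0.4883, 0.2813, 0.2342]
tcp_rot: [-180.0, 0.0, 78.0]
wrist_force: [0.1, -1.5, -6.3]
opening: 0.0491
```

Call:
{"name": "move_arm", "arguments": {"commands": [{"claw":-1,"travel":[0,0,0.2],"turn":0},{"claw":-1,"travel":[0,0,0.2],"turn":0},{"claw":-1,"travel":[0,0,0],"turn":0}]}}

```text
time: 6.1
ee_pos: [0.4885, 0.2823, 0.2317]
tcp_rot: [179.9, -0.0, 78.1]
wrist_force: [0.2, -0.4, -4.5]
opening: 0.0495
```

Call:
{"name": "move_arm", "arguments": {"commands": [{"claw":-1,"travel":[0,0,0.2],"turn":0},{"claw":-1,"travel":[0,0,0.2],"turn":0},{"claw":-1,"travel":[0,0,0],"turn":0}]}}

```text
time: 6.35
ee_pos: [0.4883, 0.2825, 0.2267]
tcp_rot: [180.0, -0.0, 78.1]
wrist_force: [-0.4, 0.2, -6.5]
opening: 0.0491
```

Call:
{"name": "move_arm", "arguments": {"commands": [{"claw":-1,"travel":[0,0,0.2],"turn":0},{"claw":-1,"travel":[0,0,0.1],"turn":0},{"claw":-1,"travel":[0,0,0],"turn":0}]}}

```text
time: 6.6
ee_pos: [0.4882, 0.2825, 0.2235]
tcp_rot: [-180.0, 0.0, 78.1]
wrist_force: [0.0, -0.5, -6.3]
opening: 0.0492
```

Call:
{"name": "move_arm", "arguments": {"commands": [{"claw":-1,"travel":[0,0,0.1],"turn":0},{"claw":-1,"travel":[0,0,0.1],"turn":0},{"claw":-1,"travel":[0,0,0],"turn":0}]}}

```text
time: 6.85
ee_pos: [0.4882, 0.2824, 0.2233]
tcp_rot: [180.0, -0.1, 78.1]
wrist_force: [-3.9, -2.5, 7.2]
opening: 0.049
```

Call:
{"name": "move_arm", "arguments": {"commands": [{"claw":-1,"travel":[0,0,0.1],"turn":0},{"claw":-1,"travel":[0,0,0],"turn":0}]}}

```text
time: 7.02
ee_pos: [0.4881, 0.2824, 0.2232]
tcp_rot: [179.9, -0.1, 78.1]
wrist_force: [-6.0, -3.4, 15.0]
opening: 0.0489
```

Contact came at 0.2233 m, against 0.2234 predicted, so it is on the floor. Release and rise.

Call:
{"name": "move_arm", "arguments": {"commands": [{"claw":1,"travel":[0,0,0],"turn":0},{"claw":1,"travel":[0,0,0],"turn":0},{"claw":1,"travel":[0,0,0],"turn":0},{"claw":1,"travel":[0,0,0],"turn":0},{"claw":1,"travel":[0,0,0],"turn":0}]}}

```text
time: 7.43
ee_pos: [0.4883, 0.2825, 0.2206]
tcp_rot: [180.0, -0.0, 78.1]
wrist_force: [0.2, 0.8, -0.3]
opening: 0.0855
```

Call:
{"name": "move_arm", "arguments": {"commands": [{"claw":1,"travel":[0,0,-1],"turn":0},{"claw":1,"travel":[0,0,-2],"turn":0},{"claw":1,"travel":[0,0,-3],"turn":0},{"claw":1,"travel":[0,0,-3],"turn":0},{"claw":1,"travel":[0,0,-1],"turn":0}]}}

```text
time: 7.85
ee_pos: [0.4885, 0.2826, 0.326]
tcp_rot: [179.8, -0.2, 78.1]
wrist_force: [1.1, 1.0, 0.9]
opening: 0.0853
```

```bash
python3 go.py .635 -.275 .32 78.1;  python3 - <<'E'
from h import *
s=viewer.camera('side')
cv2.imwrite('pics/s4f.png',s)
crop(s,100,150,170,220,3,'pics/s4.png')
E
```

```text
t 7.85 pos [0.4885 0.2826 0.326 ] rot [179.76  -0.22  78.1 ] shift now cm [-51.55  25.83   0.51] shift after turn [-51.54  25.83   0.6 ] turn 0.0 F [1.1 1.  0.9] open 0.0853
```

View pics/s4.png

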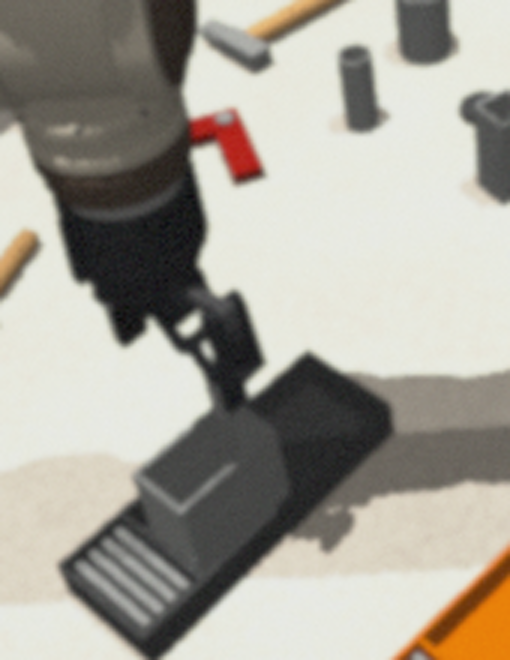

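The tube stands in the bay against the bars' end, rim at (140–235, 410–515). Next, the pipe.

Call:
{"name": "move_arm", "arguments": {"commands": [{"claw":1,"travel":[-2,1,0],"turn":0},{"claw":1,"travel":[-3,1.5,0],"turn":0},{"claw":1,"travel":[-3,1.5,0],"turn":0},{"claw":1,"travel":[-3,1.5,0],"turn":0},{"claw":1,"travel":[-3,1.5,0],"turn":0}]}}

```text
time: 8.32
ee_pos: [0.5279, 0.1296, 0.3202]
tcp_rot: [-180.0, 0.0, 78.1]
wrist_force: [0.8, -0.1, -0.4]
opening: 0.085
```

Call:
{"name": "move_arm", "arguments": {"commands": [{"claw":1,"travel":[-3,1.5,0],"turn":0},{"claw":1,"travel":[-3,1.5,0],"turn":0},{"claw":1,"travel":[-3,1.5,0],"turn":0},{"claw":1,"travel":[-3,1.5,0],"turn":0},{"claw":1,"travel":[-3,1.5,0],"turn":0}]}}

```text
time: 8.73
ee_pos: [0.5704, -0.0329, 0.3203]
tcp_rot: [-180.0, 0.0, 78.1]
wrist_force: [0.6, 0.1, -0.4]
opening: 0.0853
```

Call:
{"name": "move_arm", "arguments": {"commands": [{"claw":1,"travel":[-3,1.5,0],"turn":0},{"claw":1,"travel":[-3,1.5,0],"turn":0},{"claw":1,"travel":[-3,1.5,0],"turn":0},{"claw":1,"travel":[-3,1.5,0],"turn":0},{"claw":1,"travel":[-3,1.5,0],"turn":0}]}}

```text
time: 9.15
ee_pos: [0.6129, -0.1952, 0.3201]
tcp_rot: [-180.0, -0.0, 78.1]
wrist_force: [0.2, 0.2, -1.1]
opening: 0.0856
```

```bash
python3 go.py .635 -.275 .30 78.1
```

```text
t 9.15 pos [ 0.6129 -0.1952  0.3201] rot [-179.96   -0.     78.1 ] shift now cm [-7.36  3.81  2.  ] shift after turn [-7.36  3.81  2.01] turn -0.0 F [ 0.2  0.2 -1.1] open 0.0856
```

Call:
{"name": "move_arm", "arguments": {"commands": [{"claw":1,"travel":[-2.7,1.4,0],"turn":0},{"claw":1,"travel":[-2.7,1.4,0],"turn":0},{"claw":1,"travel":[-1.96,1,0],"turn":0},{"claw":1,"travel":[0,0,1],"turn":0},{"claw":1,"travel":[0,0,1],"turn":0}]}}

```text
time: 9.57
ee_pos: [0.6348, -0.2745, 0.2994]
tcp_rot: [-180.0, -0.0, 78.0]
wrist_force: [-0.4, 0.4, 0.1]
opening: 0.0853
```

```bash
python3 go.py .635 -.275 .2177 78.1;  python3 - <<'E'
from h import *
s=viewer.camera('side');t=viewer.camera('top')
crop(s,170,60,170,150,4,'pics/s5.png');crop(t,270,80,170,130,4,'pics/t5.png')
E
```

```text
t 9.57 pos [ 0.6348 -0.2745  0.2994] rot [-1.7997e+02 -1.0000e-02  7.8000e+01] shift now cm [-0.05  0.03  8.17] shift after turn [-0.05  0.03  8.17] turn -0.1 F [-0.4  0.4  0.1] open 0.0853
```

View pics/s5.png

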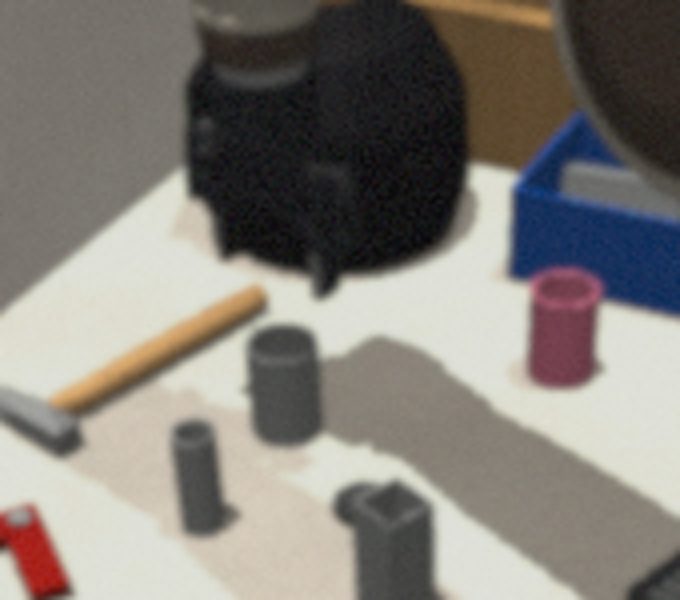

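Fingertips at (230,255) and (322,290), centred over the pipe (rim centre (284,342)). Descend and grip.

Call:
{"name": "move_arm", "arguments": {"commands": [{"claw":1,"travel":[0,0,2],"turn":0},{"claw":1,"travel":[0,0,2],"turn":0},{"claw":1,"travel":[0,0,2],"turn":0},{"claw":1,"travel":[0,0,1.4],"turn":0},{"claw":1,"travel":[0,0,0.7],"turn":0}]}}

```text
time: 10.08
ee_pos: [0.6342, -0.2717, 0.2175]
tcp_rot: [-179.8, -0.0, 78.2]
wrist_force: [-0.2, 0.6, -0.6]
opening: 0.0857
```

Call:
{"name": "move_arm", "arguments": {"commands": [{"claw":-1,"travel":[0,0,0],"turn":0},{"claw":-1,"travel":[0,0,0],"turn":0},{"claw":-1,"travel":[0,0,0],"turn":0},{"claw":-1,"travel":[0,0,0],"turn":0},{"claw":-1,"travel":[0,0,0],"turn":0}]}}

```text
time: 10.5
ee_pos: [0.6355, -0.2733, 0.2222]
tcp_rot: [179.8, 0.0, 78.1]
wrist_force: [2.9, 1.2, 7.0]
opening: 0.0562
```

Call:
{"name": "move_arm", "arguments": {"commands": [{"claw":-1,"travel":[0,0,0],"turn":0},{"claw":-1,"travel":[0,0,0],"turn":0},{"claw":-1,"travel":[0,0,0],"turn":0}]}}

```text
time: 10.75
ee_pos: [0.6355, -0.2733, 0.2222]
tcp_rot: [179.8, 0.0, 78.1]
wrist_force: [2.9, 1.2, 6.6]
opening: 0.0561
```

Call:
{"name": "move_arm", "arguments": {"commands": [{"claw":-1,"travel":[0,0,-1.5],"turn":0},{"claw":-1,"travel":[0,0,-2.5],"turn":0},{"claw":-1,"travel":[0,0,-3],"turn":0},{"claw":-1,"travel":[0,0,-3],"turn":0},{"claw":-1,"travel":[0,0,-2],"turn":0}]}}

```text
time: 11.17
ee_pos: [0.6345, -0.2732, 0.3427]
tcp_rot: [179.9, 0.0, 78.1]
wrist_force: [0.9, -0.6, -4.0]
opening: 0.0557
```

Call:
{"name": "move_arm", "arguments": {"commands": [{"claw":-1,"travel":[0,0,-1],"turn":0},{"claw":-1,"travel":[0,0,0],"turn":0}]}}

```text
time: 11.33
ee_pos: [0.6349, -0.2734, 0.3521]
tcp_rot: [179.8, 0.0, 78.1]
wrist_force: [0.8, -1.0, -4.8]
opening: 0.0558
```

```bash
python3 go.py .469 .193 .35 78.1;  python3 - <<'E'
from h import *
s=viewer.camera('side')
crop(s,170,30,170,150,4,'pics/s6.png')
E
```

```text
t 11.33 pos [ 0.6349 -0.2734  0.3521] rot [1.7982e+02 4.0000e-02 7.8100e+01] shift now cm [ 42.21 -25.85   0.1 ] shift after turn [ 42.22 -25.85   0.21] turn -0.0 F [ 0.8 -1.  -4.8] open 0.0558
```

View pics/s6.png

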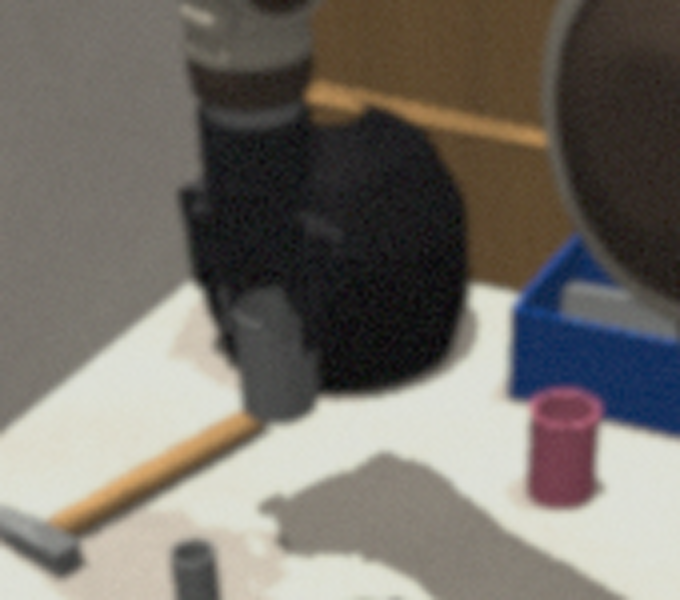

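The pipe is lifted upright with no tilt visible. I'll carry it over.

Call:
{"name": "move_arm", "arguments": {"commands": [{"claw":-1,"travel":[1.8,-1.1,0],"turn":0},{"claw":-1,"travel":[2.6,-1.6,0],"turn":0},{"claw":-1,"travel":[2.6,-1.6,0],"turn":0},{"claw":-1,"travel":[2.6,-1.6,0],"turn":0},{"claw":-1,"travel":[2.6,-1.6,0],"turn":0}]}}

```text
time: 11.8
ee_pos: [0.5856, -0.1373, 0.3467]
tcp_rot: [-179.8, -0.0, 78.1]
wrist_force: [0.4, 1.0, -4.5]
opening: 0.0561
```

Call:
{"name": "move_arm", "arguments": {"commands": [{"claw":-1,"travel":[2.6,-1.6,0],"turn":0},{"claw":-1,"travel":[2.6,-1.6,0],"turn":0},{"claw":-1,"travel":[2.6,-1.6,0],"turn":0},{"claw":-1,"travel":[2.6,-1.6,0],"turn":0},{"claw":-1,"travel":[2.6,-1.6,0],"turn":0}]}}

```text
time: 12.22
ee_pos: [0.534, 0.0064, 0.3471]
tcp_rot: [-179.8, 0.0, 78.1]
wrist_force: [0.1, 0.9, -4.3]
opening: 0.0563
```

Call:
{"name": "move_arm", "arguments": {"commands": [{"claw":-1,"travel":[2.6,-1.6,0],"turn":0},{"claw":-1,"travel":[2.6,-1.6,0],"turn":0},{"claw":-1,"travel":[2.6,-1.6,0],"turn":0},{"claw":-1,"travel":[2.6,-1.6,0],"turn":0},{"claw":-1,"travel":[2,-1.2,0],"turn":0}]}}

```text
time: 12.63
ee_pos: [0.485, 0.1439, 0.3473]
tcp_rot: [-179.8, 0.1, 78.1]
wrist_force: [0.6, 0.3, -3.5]
opening: 0.0558
```

```bash
python3 go.py .469 .193 .32 78.1
```

```text
t 12.63 pos [0.485  0.1439 0.3473] rot [-1.7982e+02  7.0000e-02  7.8140e+01] shift now cm [ 4.48 -2.56  2.73] shift after turn [ 4.48 -2.57  2.73] turn 0.04 F [ 0.6  0.3 -3.5] open 0.0558
```

Call:
{"name": "move_arm", "arguments": {"commands": [{"claw":-1,"travel":[2.2,-1.3,0],"turn":0},{"claw":-1,"travel":[1.5,-0.85,0],"turn":0},{"claw":-1,"travel":[0.75,-0.4,1],"turn":0},{"claw":-1,"travel":[0,0,1.3],"turn":0},{"claw":-1,"travel":[0,0,0.5],"turn":0}]}}

```text
time: 13.05
ee_pos: [0.4698, 0.1911, 0.3178]
tcp_rot: [-179.8, 0.2, 78.2]
wrist_force: [-0.1, 0.2, -5.8]
opening: 0.0561
```

```bash
python3 go.py .469 .193 .2282 78.1;  python3 - <<'E'
from h import *
s=viewer.camera('side');t=viewer.camera('top')
crop(s,110,180,150,185,4,'pics/s7.png');crop(t,70,120,170,120,4,'pics/t7.png')
E
```

```text
t 13.05 pos [0.4698 0.1911 0.3178] rot [-1.7978e+02  1.6000e-01  7.8160e+01] shift now cm [ 0.19 -0.09  8.96] shift after turn [ 0.17 -0.12  8.96] turn 0.06 F [-0.1  0.2 -5.8] open 0.0561
```

View pics/s7.png

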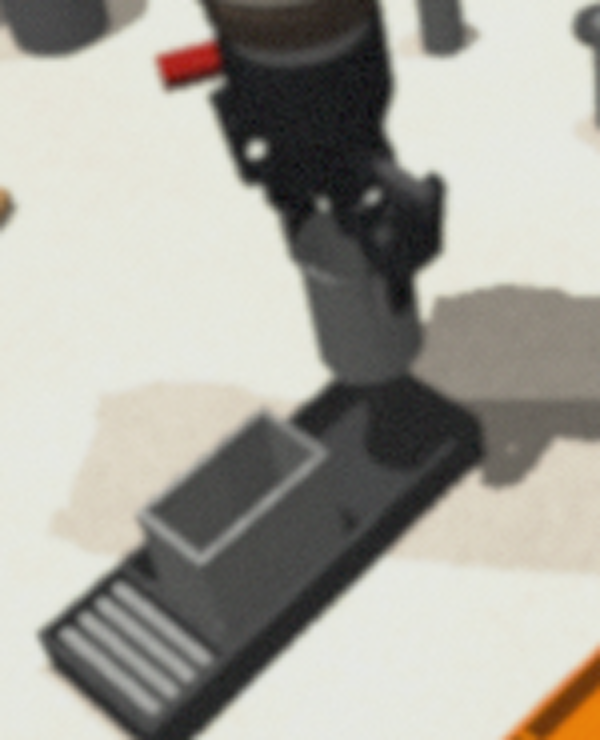

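View pics/t7.png

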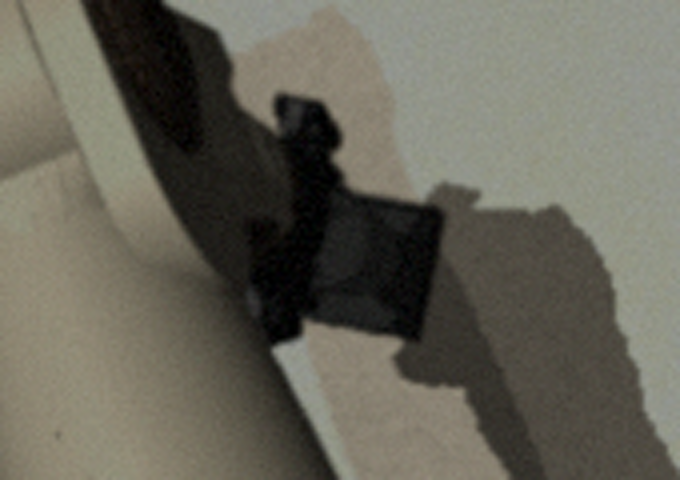

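```bash
python3 - <<'E'
from fit import *
a,q=.025,.042
t=fit([('side',[(a,q,.084),(a,-q,.084),(-a,-q,.084),(-a,q,.084)],cp([(145,515),(265,412),(325,455),(203,562)],110,180,4))],[.488,.283,-.2])
b=np.array([.4801,.2453]);c,s=np.cos(-.2073),np.sin(-.2073);M=np.array([[c,s],[-s,c]])
print('tube in box',M@(t[:2]-b))
im=cv2.imread('pics/s7.png');th=np.linspace(0,6.283,80)
def pl(P,col): cv2.polylines(im,[np.round((proj('side',P)-[110,180]+.5)*4-.5).astype(int)],True,col,1)
pl(T(t,[(a,q,.084),(a,-q,.084),(-a,-q,.084),(-a,q,.084)]),(0,255,0))
for z in(.0956,.1756): pl(np.c_[.4698+.0285*np.cos(th),.191+.0285*np.sin(th),z+0*th],(0,0,255))
e=b+M.T@[0,-.053];print(e, 'box pos now',M@([.4698,.191]-b))
pl(np.c_[e[0]+.0285*np.cos(th),e[1]+.0285*np.sin(th),.004+0*th],(255,255,0))
cv2.imwrite('pics/s7o.png',im)
E
```

```text
[ 0.4862  0.284  -0.2121] -12.15249310921613 res px [-2.1 -0.1  0.  -1.4  1.8 -0.4  0.3  1.5]
tube in box [-0.00199851  0.03913024]
[0.46919162 0.19343472] box pos now [ 0.00109646 -0.05525738]
```

View pics/s7o.png

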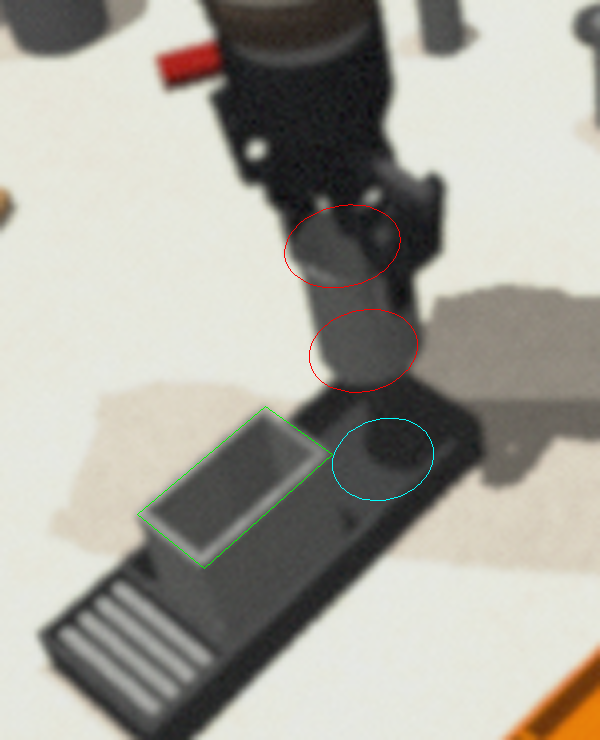

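The pipe appears a few mm nearer the −y end than nominal, and there is about 20 mm of room on the tube side. I'll shift +6 mm in box y while lowering, then look again.

Call:
{"name": "move_arm", "arguments": {"commands": [{"claw":-1,"travel":[0.3,-0.05,1],"turn":0},{"claw":-1,"travel":[0.3,0,1.2],"turn":0},{"claw":-1,"travel":[0,0,1.2],"turn":0},{"claw":-1,"travel":[0,0,0.8],"turn":0},{"claw":-1,"travel":[0,0,0],"turn":0}]}}

```text
time: 13.57
ee_pos: [0.4708, 0.1967, 0.277]
tcp_rot: [-179.8, 0.1, 78.1]
wrist_force: [-0.0, 0.1, -5.5]
opening: 0.0557
```

```bash
python3 go.py .470 .197 .2262 78.1;  python3 - <<'E'
from h import *
s=viewer.camera('side')
o=status.get_obs();p=o['ee_pos']
crop(s,110,200,150,150,5,'pics/s8.png')
im=cv2.imread('pics/s8.png');th=np.linspace(0,6.283,80)
for z in(p[2]-.2222,p[2]-.1422): cv2.polylines(im,[np.round((proj('side',np.c_[p[0]+.0285*np.cos(th),p[1]+.0285*np.sin(th),z+0*th])-[110,200]+.5)*5-.5).astype(int)],True,(0,0,255),1)
cv2.imwrite('pics/s8.png',im[:600])
E
```

```text
t 13.57 pos [0.4708 0.1967 0.277 ] rot [-1.7983e+02  1.2000e-01  7.8090e+01] shift now cm [ 0.03 -0.07  5.08] shift after turn [ 0.02 -0.08  5.08] turn -0.01 F [-0.   0.1 -5.5] open 0.0557
```

View pics/s8.png

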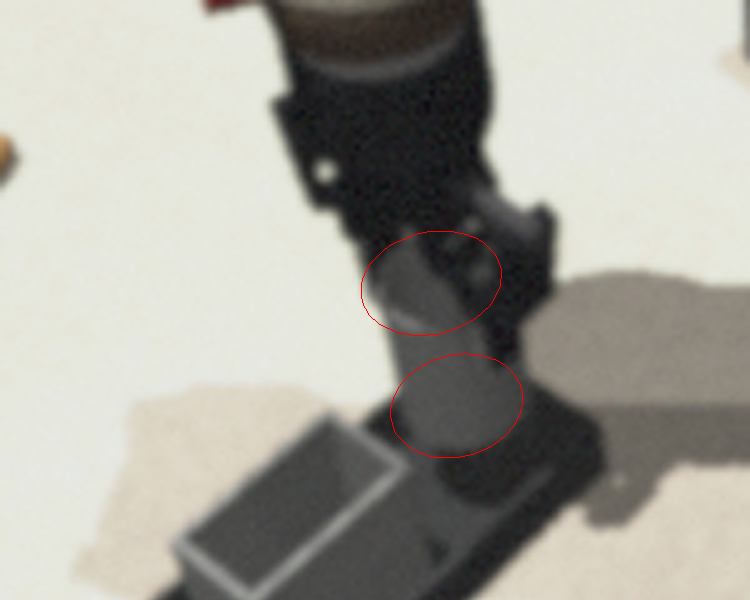

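The pipe's underside fits the predicted ellipse within about 2 mm. Lower it.

Call:
{"name": "move_arm", "arguments": {"commands": [{"claw":-1,"travel":[0,0,1],"turn":0},{"claw":-1,"travel":[0,0,1.2],"turn":0},{"claw":-1,"travel":[0,0,1.2],"turn":0},{"claw":-1,"travel":[0,0,0.8],"turn":0},{"claw":-1,"travel":[0,0,0.2],"turn":0}]}}

```text
time: 14.03
ee_pos: [0.4707, 0.1968, 0.2333]
tcp_rot: [-179.9, 0.1, 78.1]
wrist_force: [-0.8, -0.1, -5.8]
opening: 0.056
```

Call:
{"name": "move_arm", "arguments": {"commands": [{"claw":-1,"travel":[0,0,0.1],"turn":0},{"claw":-1,"travel":[0,0,0.1],"turn":0},{"claw":-1,"travel":[0,0,0],"turn":0}]}}

```text
time: 14.28
ee_pos: [0.4714, 0.1971, 0.234]
tcp_rot: [180.0, -0.0, 78.1]
wrist_force: [0.0, 1.2, -4.6]
opening: 0.0559
```

Call:
{"name": "move_arm", "arguments": {"commands": [{"claw":-1,"travel":[0,0,0.1],"turn":0},{"claw":-1,"travel":[0,0,0.1],"turn":0},{"claw":-1,"travel":[0,0,0],"turn":0}]}}

```text
time: 14.53
ee_pos: [0.4713, 0.197, 0.2318]
tcp_rot: [180.0, -0.0, 78.1]
wrist_force: [-0.3, 0.3, -5.9]
opening: 0.0562
```

Call:
{"name": "move_arm", "arguments": {"commands": [{"claw":-1,"travel":[0,0,0.2],"turn":0},{"claw":-1,"travel":[0,0,0.1],"turn":0},{"claw":-1,"travel":[0,0,0],"turn":0}]}}

```text
time: 14.78
ee_pos: [0.4712, 0.197, 0.2284]
tcp_rot: [-180.0, 0.0, 78.1]
wrist_force: [0.6, 0.7, -5.3]
opening: 0.0562
```

Call:
{"name": "move_arm", "arguments": {"commands": [{"claw":-1,"travel":[0,0,0.1],"turn":0},{"claw":-1,"travel":[0,0,0.1],"turn":0},{"claw":-1,"travel":[0,0,0],"turn":0}]}}

```text
time: 15.03
ee_pos: [0.4712, 0.197, 0.2264]
tcp_rot: [-180.0, 0.0, 78.1]
wrist_force: [-0.7, 0.1, -4.6]
opening: 0.0562
```

Call:
{"name": "move_arm", "arguments": {"commands": [{"claw":-1,"travel":[0,0,0.1],"turn":0},{"claw":-1,"travel":[0,0,0],"turn":0}]}}

```text
time: 15.2
ee_pos: [0.4713, 0.1971, 0.2261]
tcp_rot: [180.0, -0.0, 78.1]
wrist_force: [-0.8, -0.4, -1.4]
opening: 0.0558
```

Contact is starting at 0.2261 m, against 0.2262 predicted. One more mm, then release.

Call:
{"name": "move_arm", "arguments": {"commands": [{"claw":-1,"travel":[0,0,0.1],"turn":0},{"claw":-1,"travel":[0,0,0],"turn":0}]}}

```text
time: 15.37
ee_pos: [0.4713, 0.1971, 0.226]
tcp_rot: [179.9, -0.1, 78.1]
wrist_force: [-2.7, -0.2, 7.1]
opening: 0.056
```

Call:
{"name": "move_arm", "arguments": {"commands": [{"claw":1,"travel":[0,0,0],"turn":0},{"claw":1,"travel":[0,0,0],"turn":0},{"claw":1,"travel":[0,0,0],"turn":0},{"claw":1,"travel":[0,0,0],"turn":0},{"claw":1,"travel":[0,0,0],"turn":0}]}}

```text
time: 15.78
ee_pos: [0.4713, 0.197, 0.2247]
tcp_rot: [180.0, -0.0, 78.1]
wrist_force: [0.8, 0.4, 0.5]
opening: 0.0851
```

Call:
{"name": "move_arm", "arguments": {"commands": [{"claw":1,"travel":[0,0,-1],"turn":0},{"claw":1,"travel":[0,0,-2],"turn":0},{"claw":1,"travel":[0,0,-3],"turn":0},{"claw":1,"travel":[0,0,-3],"turn":0},{"claw":1,"travel":[0,0,-3],"turn":0}]}}

```text
time: 16.2
ee_pos: [0.471, 0.1969, 0.3467]
tcp_rot: [180.0, -0.0, 78.1]
wrist_force: [0.1, 0.8, -0.1]
opening: 0.0853
```

Call:
{"name": "move_arm", "arguments": {"commands": [{"claw":1,"travel":[-3,0,-1],"turn":0},{"claw":1,"travel":[-3,0,0],"turn":0},{"claw":1,"travel":[-3,0,0],"turn":0},{"claw":1,"travel":[-3,0,0],"turn":0},{"claw":1,"travel":[-3,0,0],"turn":0}]}}

```text
time: 16.62
ee_pos: [0.4397, 0.0491, 0.3556]
tcp_rot: [179.9, -0.0, 78.1]
wrist_force: [0.8, -0.4, -0.0]
opening: 0.0856
```

Call:
{"name": "move_arm", "arguments": {"commands": [{"claw":1,"travel":[-3,0,0],"turn":0},{"claw":1,"travel":[-3,0,0],"turn":0},{"claw":1,"travel":[-2,0,0],"turn":0},{"claw":1,"travel":[0,0,0],"turn":0}]}}

```text
time: 16.95
ee_pos: [0.423, -0.0306, 0.3557]
tcp_rot: [179.9, 0.0, 77.9]
wrist_force: [-0.5, 0.1, -0.5]
opening: 0.0853
```

```bash
python3 - <<'E'
from h import *
s=viewer.camera('side');t=viewer.camera('top')
crop(s,110,220,150,150,5,'pics/s9.png');crop(t,80,130,130,100,6,'pics/t9.png')
crop(s,110,220,150,120,5,'pics/s9.png')
E
```

```text
(no output)
```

View pics/s9.png

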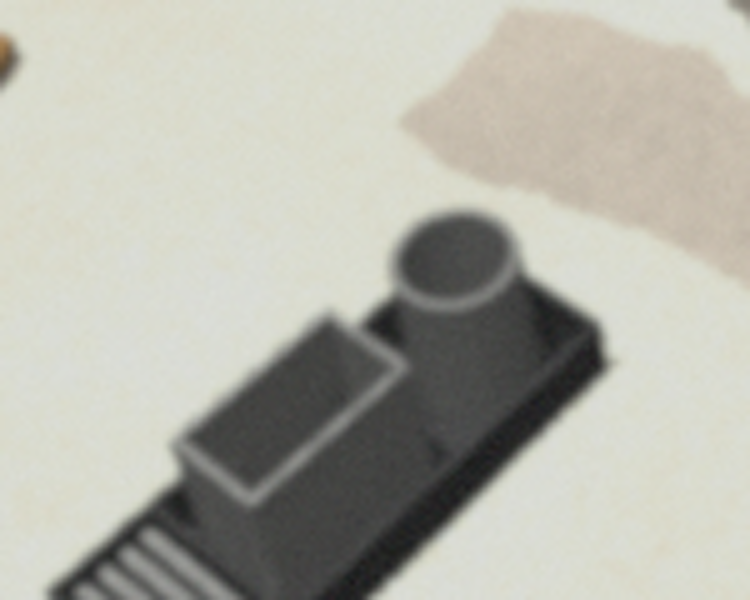

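View pics/t9.png

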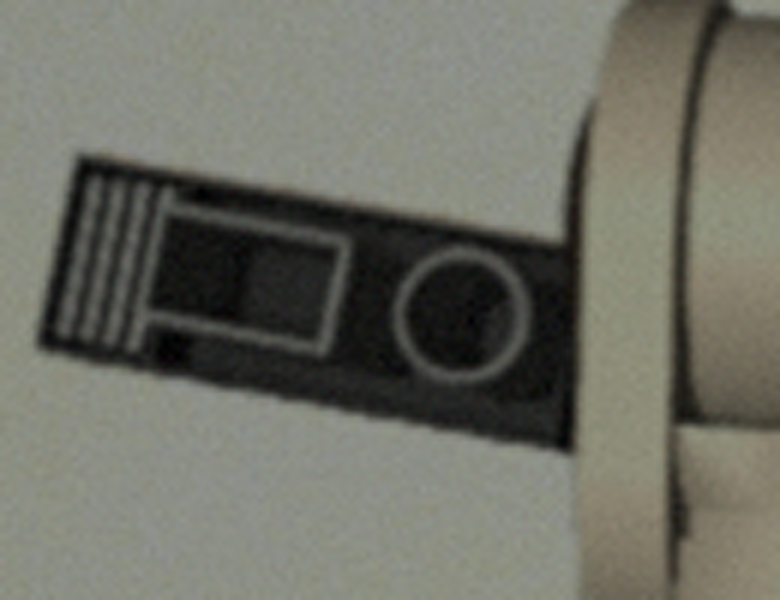

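Both pieces stand upright in the bay with free gaps all round. In the top crop the tube rim centre is about (247,280) and the pipe rim centre about (461,315). I'll measure both in the box frame before handing in.

```bash
python3 - <<'E'
from fit import *
b=np.array([.4801,.2453]);c,s=np.cos(-.2073),np.sin(-.2073);M=np.array([[c,s],[-s,c]])
for k,n,uv,o in(('tube','top',(247,280),(80,130,6)),('pipe','top',(461,315),(80,130,6)),('tube','side',(290,410),(110,220,5)),('pipe','side',(457,259),(110,220,5))):
    print(k,n,np.round(M@(px(n,cp([uv],*o),.084)[0,:2]-b),4))
o=status.get_obs();print(o['time'],o['wrist_force']);bot.job_done()
E
```

```text
tube top [0.0006 0.0379]
pipe top [ 0.0027 -0.0535]
tube side [-0.0024  0.0422]
pipe side [-0.0005 -0.0533]
17.05 [-0.81267646  0.89917611  1.45208978]
the job is handed in; nothing more can be done
```

The rectangular tube and the wide pipe are both standing upright in the large bay of the smaller dark kit box. I handed the job in at about 17 s of the 48 s allowed. No verdict is reported back, so this rests on my own checks.

- **Position:** measured in both cameras, in the box frame. Every value is inside the judged limits.

| Piece | Top camera (x, y) | Side camera (x, y) |
|---|---|---|
| Tube | 0.001, 0.038 m | −0.002, 0.042 m |
| Pipe | 0.003, −0.054 m | −0.001, −0.053 m |

- **On the floor:** both pieces made contact within 0.1 mm of the height I had predicted for the bay floor. The largest contact force shown in a reading was about 15 N.
- **Released and clear:** the pictures after release show both upright with free gaps around them. The gripper is open and well away from the box.

No check failed. The two cameras disagreed by 2–5 mm, which is roughly the calibration accuracy. While hanging in the gripper, the pipe looked a few mm off towards its own end, so I shifted it 6 mm before lowering.

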